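Slide the rolling pin home in its drawer groove

ROBOT

A 6-joint arm with a two-finger parallel gripper is mounted at the origin on the work surface. World frame = base frame: x ahead of the robot, y to its left, z up, the work surface at z = 0. Lengths are in m, angles in rad, forces in N, time in s.
With the tool pointing down it reaches from about 0.375 to 0.975 m from the base axis. Payload 3.8 kg.
Tool frame: the origin (TCP) lies midway between the tips of the shut fingers; the grasp point (between the pads) lies 19 mm behind it (grip_point_offset is the distance from the TCP to the grasp point, in m); z points along the fingers, y is the line along which they close (so a half turn about z gives the same grasp; the last joint's range is limited). The gripper opens to 85 mm and grips with 20 to 120 N. Pads are 22 mm wide; open, the fingers measure 114 mm over their backs; the gripper's body (76 mm by 85 mm) begins 54 mm behind the grasp point. The pads swing forward as they close: fully open they stand 13 mm farther back than shut.
Start: joints at [-0.037, 0.264, 1.604, -0, 1.274, -0.037], TCP at [0.675, -0, 0.231] pointing down, gripper open.
Joint ranges: [-2.63, 2.63], [-0.94, 2.18], [0.31, 2.57], [-1.31, 4.45], [0, 2.66], [-2.55, 2.55]. Speed limits (rad/s): [2.57, 2.57, 3.14, 3.14, 3.14, 3.14].

INTERFACE

Orientations are given as a unit quaternion [x, y, z, w].
In Python, from workcell import * gives the robot as it stands.
- The arm moves only by the shell command python3 -m pendant 'ROWS' [OPENING] [FORCE]. ROWS is JSON, a list of rows, each a list of 6 numbers: the shift along the tool's x, y, z in units of 0.15 m (1.0 is 0.15 m), then the turn, a rotation vector about the tool's x, y, z in units of 360 degrees (1.0 is 360 degrees). In form: [[x, y, z, rx, ry, rz], ...]. A call has 1 to 8 rows; each row is the pose to reach, as a shift and turn from the pose commanded when the call began, along the tool's axes at that moment, turning the shorter way round; what a row does not reach only later rows make up. A row lasts 1/8 s, in which the tool goes at most 62.5 mm and 10.7 degrees, less where a joint would pass 70% of its speed; a pose out of reach is approached as far as the arm can. A call with a number of a shift or a turn outside -1 to 1 is refused whole. A call with a gripper value outside its range is refused whole. OPENING is the gripper command: -1 is shut, 1 is fully open, values between are in proportion, set as the call begins (- or left out, the last holds). The fingers move at their own pace and stop on an object; FORCE is the grip in N (left out, the last holds). Time passes only in rows, so rows that repeat a pose let the fingers close. It gives the time, the measured TCP pose, the force, the opening and the grip force at its end, in the units of the state.
- read_state(): the state, without advancing time (a new reading comes with each control period).
- camera(name): name is "scene" or "side" or "wrist"; returns a dict with "pixels" (400x640x3 uint8, red, green, blue), "fx", "fy", "cx", "cy" (pixels), "rvec" (rotation vector, rad) and "tvec" (3), from world to camera coordinates, as OpenCV has them. Camera axes: x right, y down, z forward; pixel columns grow to the right and rows downward; lengths in m; the calibration is good to about 2 mm. A picture is of the moment at which its call begins. There is no depth.
- hand_in(): hands the job in; it is judged then, once.
The state is a dict: "time_s": time; "joint_pos": joint angles; "qd": joint speeds; "tau": joint torques, N m; "ee_pos": TCP position; "orientation": TCP orientation; "wrist_force": force on the tool from outside, world axes, zero at the start; "wrist_torque": the same for the moment, N m; "width": finger opening in m; "grip_force": force on a finger pad.
Only numpy, scipy, OpenCV 4.12 (cv2) and the standard library are available. Lean on these libraries where they do the work, as an engineer would, in place of code of your own. Each camera call takes 0.05 s, during which the arm holds its last target. There are 200 camera calls.

TASK

Take the small steel rolling pin from the round marble board, lay it in the V-groove of the open drawer, and slide it gently along the groove into the grey hood until you feel the hidden sprung buffer give a little; do not ram the buffer. Leave the pin let go in the groove, resting against the buffer, and leave the other things where they are.

Things in the scene. Friction and masses are not known exactly. Their poses are not given: they have to be found in the camera images.
- pin: Small plain steel rolling pin, a straight cylinder 30 mm in diameter and 160 mm long, about 0.15 to 0.31 kg, lying on the marble board. Origin at its middle, on its axis; its x axis runs along it. Both ends are alike. It can roll.
- board: Round white marble rolling board, 190 mm in diameter, 18 mm high, fixed. Origin under its centre; the pin lies on top of it.
- drawer: Shallow beige drawer unit, half open, fixed. Origin on the counter under the middle of the open part; x from the chrome-handled front to the cabinet, y along its width. Inside: x -111 to 125 mm, y -205 to 205 mm; floor 8 mm above the counter, side walls 50 mm high, front panel 58 mm high, handle 35 mm out from it. The cabinet begins at x = 125 mm, 84 mm high.
- groove (a point): Open (drawer's -y) end of a wooden block with a 90 degree V-groove, on its centre line at the block's flat top, 27 mm above the counter. The block runs 320 mm along the drawer's y, 50 mm wide; the V is 26 mm wide at the top, 13 mm deep. A pin lying in it has its axis 8.2 mm above the block's top, so fingertips just over the block can hold it. Sliding the pin takes 1 to 4 N.
- hood: Grey plastic hood over the last 80 mm of the groove (+y end), 50 mm wide outside, top 65 mm above the counter, mouth 44 mm wide. Origin at the mouth, on the axis line of a pin lying in the groove; y points along the groove into the hood, x and z as the drawer's. A pin lying in the groove has its origin at x = z = 0 here and its leading end 80 mm further along y.
- hood_back (a point): Closed inner end of the hood, 80 mm beyond its mouth on the pin's line. Before it, out of sight, is a 20 mm rubber disc on a damped spring, the buffer: its face stands 20 to 56 mm beyond the mouth (differs each time, not measured), gives 1 mm per 1.8 N and is solid after 9 mm. 2 to 7 N on it is gentle, over 12 N is ramming. Let go, the pin backs off a little until friction holds it.
- dabba: Round lidded steel dabba, 71 mm in diameter, 42 mm high, in the drawer; origin under its centre. A bystander.
- muffin_cup: Small grey silicone muffin cup, 66 mm in diameter, 32 mm high, in the drawer; origin under its centre. A bystander.
- fork: Green plastic fork, 150 mm long, 5 mm thick, flat in the drawer; origin under its middle. A bystander.
- spoons: Three stacked steel spoons, 140 mm long, lying in the drawer; origin under the middle. A bystander.
- tumbler: Steel tumbler, 68 mm in diameter, 85 mm high, on the counter; origin under its centre. A bystander.
There are look-alikes about, which are no part of the job. Of the things shaped like the pin, the steel one is meant.

How it is judged:
On the way, in this order (a step that is already met when the one before it is completed fails the run):
1. the pin lies in the V-groove (x of pin in the frame of hood between -0.004 and 0.004 m and z of pin in the frame of hood between -0.004 and 0.004 m and angle between the x axis of pin and the y axis of hood, either way round below 0.06 rad and y of pin in the frame of hood above -0.25 m), for 0.1 s.
2. the pin, in the groove with its end inside the hood, presses on the buffer with more than 1.5 N (all of step 1 and y of pin in the frame of hood above -0.068 m and contact force between pin and hood above 1.5 N), for 0.2 s.
At the end, for the whole second after the job is handed in: The pin lies at rest in the groove (its origin within 4 mm of the groove's line sideways and in height, within 0.06 rad of its direction), its leading end at least 12 mm inside the hood and still touching the buffer (more than 0.15 N), let go (all of step 1 and y of pin in the frame of hood above -0.068 m and contact force between pin and hood above 0.15 N and linear speed of pin below 0.01 m/s and contact force between pin and the fingers below 0.05 N).
It fails at once if the buffer or hood is rammed: more than 12 N between the pin and them (contact force between pin and hood above 12 N).
It fails at once if the hood or the buffer in it is struck by the robot with more than 12 N (contact force between any of the fingers, the arm and hood above 12 N).
It fails at once if a bystander is shifted by more than 30 mm (distance of any of dabba, muffin_cup, fork, spoons, tumbler from where it was at the start of the episode above 0.03 m).
It also fails if it takes over 56 s, if anything falls off the work surface, if the arm or the gripper's body presses on something with over 40 N, if the wrist force passes 120 N, or if a joint passes its speed limit or range.

## Working session

There is one attempt and no reset: what is moved stays moved. The work goes in short steps, Python scripts to look and compute and a shell command to move; the robot and the scene stay as the last step left them, time stands still between calls to the robot, and variables do not carry over. Pictures are saved under pics/ and viewed, at most 10 in all, crops included, and the job is handed in when it is done.

```bash
mkdir -p pics; ls; cat > h.py <<'E'
from workcell import *
import numpy as np, cv2
from scipy.spatial.transform import Rotation as R
def snap(n,f):
    c=camera(n); cv2.imwrite('pics/'+f+'.png',c['pixels'][:,:,::-1]); np.save('pics/'+f+'.npy',{k:v for k,v in c.items()},allow_pickle=True); return c
def load(f): return np.load('pics/'+f+'.npy',allow_pickle=True).item()
def ray(c,u,v):
    M=R.from_rotvec(np.array(c['rvec']).ravel()).as_matrix(); t=np.array(c['tvec']).ravel()
    return -M.T@t, M.T@np.array([(u-c['cx'])/c['fx'],(v-c['cy'])/c['fy'],1])
def at(c,u,v,z):
    o,d=ray(c,u,v); return (o+d*(z-o[2])/d[2]).round(4)
def px(c,p):
    q=cv2.projectPoints(np.array(p,float).reshape(-1,3),np.array(c['rvec'],float),np.array(c['tvec'],float),np.array([[c['fx'],0,c['cx']],[0,c['fy'],c['cy']],[0,0,1]]),None)[0]
    return q.reshape(-1,2).round(1)
def crop(f,x0,y0,x1,y1,s,n):
    im=cv2.imread('pics/'+f+'.png')[y0:y1,x0:x1]; cv2.imwrite('pics/'+n+'.png',cv2.resize(im,None,fx=s,fy=s,interpolation=cv2.INTER_CUBIC))
E
python3 -c "
from h import *
snap('scene','s0');snap('side','d0')
s=read_state();print(s)"
```

```text
pics
{'time_s': 0.1, 'joint_pos': array([-3.69053301e-02,  2.64681819e-01,  1.60525941e+00,  1.27399683e-05,
        1.27371367e+00, -3.69154008e-02]), 'qd': array([-0.0019736 , -0.00136731, -0.00312926, -0.00155025, -0.00105403,
        0.00287973]), 'tau': array([ 2.96398039e-04, -5.16707003e+01, -3.68589377e+01,  1.30520286e-05,
        6.22219843e-03,  5.24967299e-05]), 'ee_pos': array([6.74325132e-01, 2.37089893e-05, 2.30071972e-01]), 'orientation': array([ 7.07104168e-01,  7.07108643e-01, -6.97247758e-04, -7.59664393e-04]), 'wrist_force': array([ 0.79358031, -0.08748862,  0.18574468]), 'wrist_torque': array([ 0.01162447,  0.01267228, -0.05707737]), 'grip_force': 0.0, 'width': 0.08499015744794915}
```

View pics/s0.png

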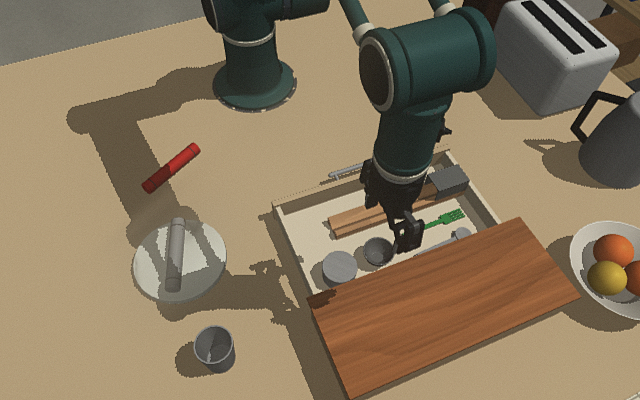

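View pics/d0.png

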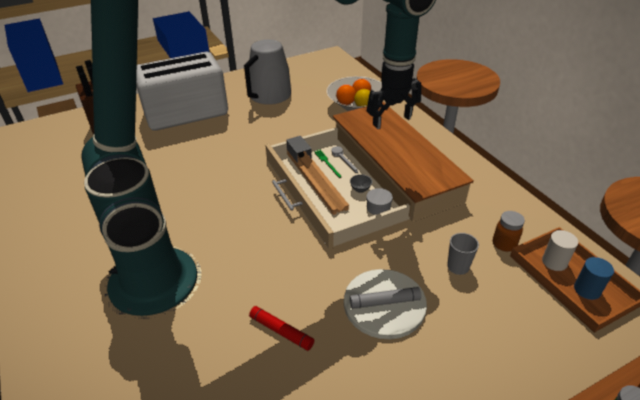

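The scene picture shows two pin-like things: the steel one on the marble board (scene 175,255; side 385,298) and a red one on the counter (171,168). The steel one is meant. The groove block runs from (332,228) to the hood at (450,180). Next, closer crops.

```bash
python3 -c "
from h import *
crop('s0',120,200,320,320,2,'c1a');crop('s0',260,140,520,320,3,'c2');crop('d0',250,120,450,340,1,'x')
a=cv2.resize(cv2.imread('pics/s0.png')[210:310,125:235],None,fx=4,fy=4,interpolation=2)
b=cv2.resize(cv2.imread('pics/d0.png')[260:345,335:435],None,fx=4,fy=4,interpolation=2)
o=np.zeros((400,840,3),np.uint8);o[:400,:440]=a;o[:340,440:]=b;cv2.imwrite('pics/c1.png',o[:,:800])
"
```

```text
(no output)
```

View pics/c1.png

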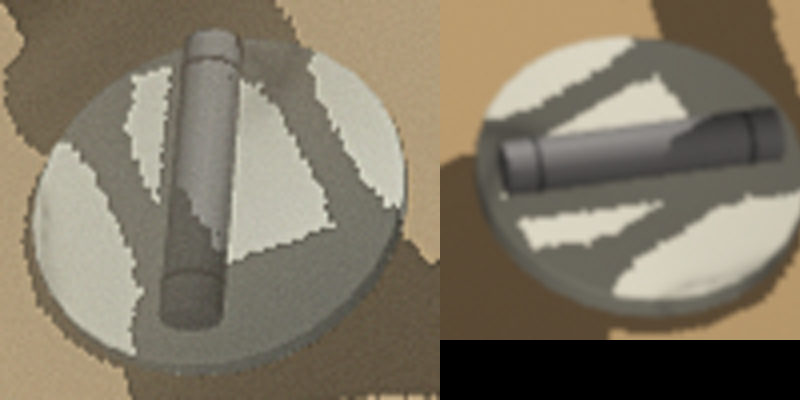

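View pics/c2.png

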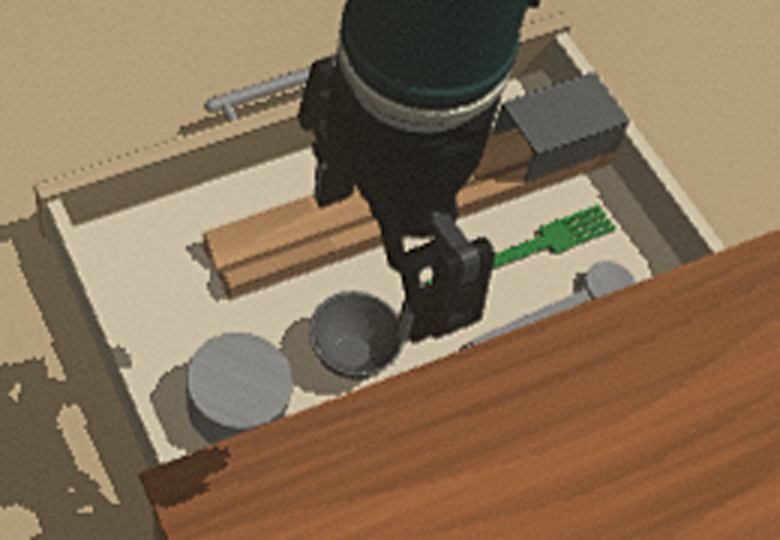

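The steel pin is confirmed on the board (scene axis from about (178,219) to (173,290)). In the drawer crop, the block's open end is at crop (205,235)–(228,282) and the hood top corners are (503,102), (533,150), (628,122), (597,75).

```bash
python3 -c "
from h import *
c=load('s0');d=load('d0')
S=lambda u,v,z:at(c,260+u/3,140+v/3,z)
print('pin',at(c,125+213/4,210+45/4,.033),at(c,125+193/4,210+308/4,.033))
print('pin side',at(d,335+(505-440)/4,260+167/4,.033),at(d,335+(780-440)/4,260+133/4,.033))
print('block end',S(205,235,.027),S(228,282,.027))
print('hood',[S(*p,.065) for p in [(503,102),(533,150),(628,122),(597,75)]])
print('drawer front top',S(38,187,.058),S(563,30,.058), 'leftback',S(145,468,.084))
"
```

```text
pin [ 0.3796 -0.3073  0.033 ] [ 0.5237 -0.3557  0.033 ]
pin side [ 0.3818 -0.3086  0.033 ] [ 0.5324 -0.3616  0.033 ]
block end [ 0.499  -0.0096  0.027 ] [ 0.5412 -0.0114  0.027 ]
hood [array([0.504 , 0.2305, 0.065 ]), array([0.5504, 0.227 , 0.065 ]), array([0.557, 0.305, 0.065]), array([0.5106, 0.3091, 0.065 ])]
drawer front top [ 0.4317 -0.1105  0.058 ] [0.4582 0.3151 0.058 ] leftback [ 0.6684 -0.1313  0.084 ]
```

```bash
python3 -m pendant '[[-1,-0.6,0,0,0,0],[-1,-0.6,0,0,0,0],[-1,-0.6,0,0,0,0]]' 1 && python3 -m pendant '[[-1,-0.5,0,0,0,0],[-1,-0.5,0,0,0,0],[-1,-0.5,0,0,0,0]]' && python3 -m pendant '[[-0.26,-0.25,0.2,0,0,-0.197],[-0.26,-0.25,0.2,0,0,-0.197],[-0.26,-0.25,0.2,0,0,-0.197],[-0.26,-0.25,0.2,0,0,-0.197],[-0.26,-0.25,0.2,0,0,-0.197],[-0.26,-0.25,0.2,0,0,-0.197],[-0.26,-0.25,0.2,0,0,-0.197],[-0.26,-0.25,0.2,0,0,-0.197]]'
python3 -c "
from h import *
snap('wrist','w1');snap('scene','s1')
s=read_state();print(s['ee_pos'],s['orientation'],s['joint_pos'],s['time_s'],s['wrist_force'])
c=load('w1');print(px(c,[[.4796-.1+.0,-.3073,.033],[.5237,-.3557,.033]]))
crop('s1',260,140,520,320,3,'c3')"
```

```text
time_s: 0.48
ee_pos: [0.5833, -0.1515, 0.2306]
orientation: [0.707, 0.707, -0.0, -0.0]
wrist_force: [0.3, -0.6, 0.1]
width: 0.0854
grip_force: 0.0
time_s: 0.85
ee_pos: [0.5082, -0.302, 0.2308]
orientation: [0.708, 0.707, -0.0, -0.0]
wrist_force: [-0.2, -0.0, 0.1]
width: 0.0856
grip_force: 0.0
time_s: 1.85
ee_pos: [0.4722, -0.3388, 0.2007]
orientation: [0.166, 0.986, 0.0, -0.0]
wrist_force: [0.5, -0.1, 0.4]
width: 0.0854
grip_force: 0.0
[ 0.47226648 -0.33883788  0.20089431] [ 1.66768741e-01  9.85995971e-01  1.61971551e-04 -3.26778057e-04] [-6.65191775e-01  1.09604802e-01  1.84274959e+00 -2.94333074e-05
  1.18996719e+00 -1.90087392e+00] 1.95 [-1.44016632 -0.14118237  0.40211532]
[[316.8  63.7]
 [318.9 239.8]]
```

View pics/w1.png

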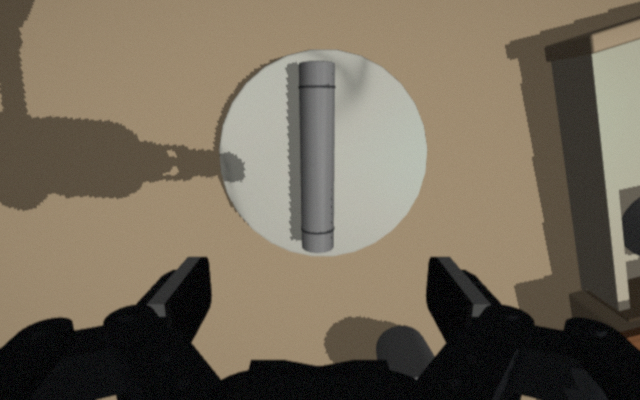

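View pics/c3.png

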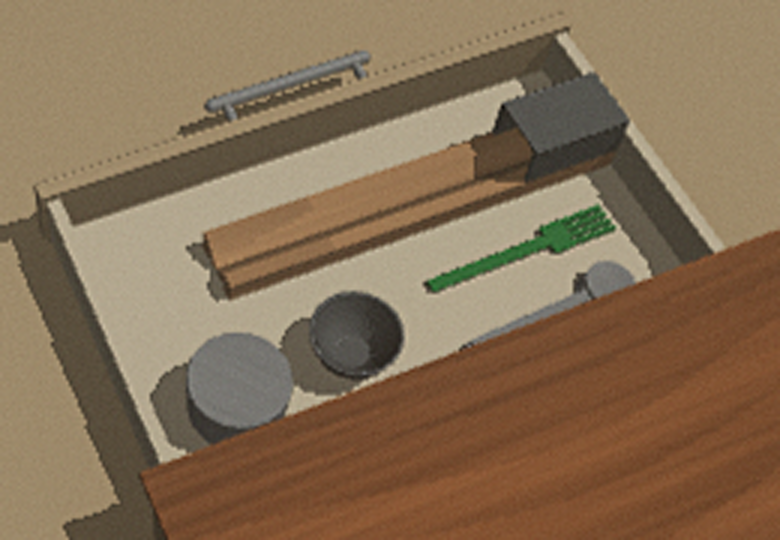

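The wrist view shows the pin lying along the image column, ends at about (317,62) and (318,249), and nearly parallel to the tool. The drawer is now unobstructed in the scene crop.

```bash
python3 -c "
from h import *
c=load('w1');s=read_state()
a=at(c,317.5,63,.035);b=at(c,317.8,244,.033);m=(a+b)/2;d=(b-a)/np.linalg.norm(b-a)
print(a,b,np.linalg.norm(b-a),m,np.degrees(np.arctan2(d[1],d[0])))
T=R.from_quat(s['orientation']).as_matrix();g=m+0.022*d;g[2]=.025
print(T.T@(g-s['ee_pos'])/.15, T.T@d)
c=load('s1');S=lambda u,v,z:at(c,260+u/3,140+v/3,z)
for z,L in((.027,[(205,235),(228,282),(217,258),(474,142)]),(.065,[(533,150),(628,122),(597,75)])): print([S(u,v,z) for u,v in L])
"
```

```text
[ 0.3795 -0.3067  0.035 ] [ 0.5272 -0.358   0.033 ] 0.15636809137416752 [ 0.45335 -0.33235  0.034  ] -19.153426195554704
[-1.41540942e-02 -7.54198312e-04  1.17261899e+00] [-9.99926559e-01  8.10192617e-04  1.20921310e-02]
[array([ 0.499 , -0.0096,  0.027 ]), array([ 0.5412, -0.0114,  0.027 ]), array([ 0.5201, -0.01  ,  0.027 ]), array([0.5058, 0.2125, 0.027 ])]
[array([0.5504, 0.227 , 0.065 ]), array([0.557, 0.305, 0.065]), array([0.5106, 0.3091, 0.065 ])]
```

```bash
python3 -m pendant '[[-0.014,0,0.4,0,0,0],[-0.014,0,0.7,0,0,0],[-0.014,0,0.9,0,0,0],[-0.014,0,0.95,0,0,0]]' && python3 -m pendant '[[0,0,0.1,0,0,0],[0,0,0.2,0,0,0],[0,0,0.22,0,0,0],[0,0,0.22,0,0,0]]' && python3 -m pendant '[[0,0,0,0,0,0],[0,0,0,0,0,0],[0,0,0,0,0,0],[0,0,0,0,0,0],[0,0,0,0,0,0],[0,0,0,0,0,0]]' -1 40
```

```text
time_s: 2.45
ee_pos: [0.4727, -0.3382, 0.0561]
orientation: [0.166, 0.986, 0.001, -0.002]
wrist_force: [0.3, 0.3, 0.2]
width: 0.0851
grip_force: 0.0
time_s: 2.95
ee_pos: [0.4746, -0.3398, 0.0259]
orientation: [0.166, 0.986, -0.0, 0.0]
wrist_force: [0.4, 0.0, 0.5]
width: 0.0853
grip_force: 0.0
time_s: 3.7
ee_pos: [0.4748, -0.34, 0.0264]
orientation: [0.166, 0.986, -0.0, 0.0]
wrist_force: [-0.3, 0.5, 5.8]
width: 0.0282
grip_force: 39.7
```

The 28 mm reading and 6 N upward suggest the pads hold slightly above the axis. I'll regrip a little lower.

```bash
python3 -m pendant '[[0,0,0,0,0,0],[0,0,0,0,0,0],[0,0,0.025,0,0,0],[0,0,0.025,0,0,0]]' 0 && python3 -m pendant '[[0,0,0,0,0,0],[0,0,0,0,0,0],[0,0,0,0,0,0],[0,0,0,0,0,0],[0,0,0,0,0,0],[0,0,0,0,0,0]]' -1 40; python3 -c "
from h import *
snap('wrist','w2')"
```

```text
time_s: 4.2
ee_pos: [0.474, -0.3393, 0.0213]
orientation: [0.166, 0.986, 0.0, -0.001]
wrist_force: [-0.9, 1.0, -0.7]
width: 0.0424
grip_force: 0.0
time_s: 4.95
ee_pos: [0.4744, -0.3397, 0.022]
orientation: [0.166, 0.986, -0.0, -0.0]
wrist_force: [0.3, -0.9, -1.0]
width: 0.0289
grip_force: 39.5
```

View pics/w2.png

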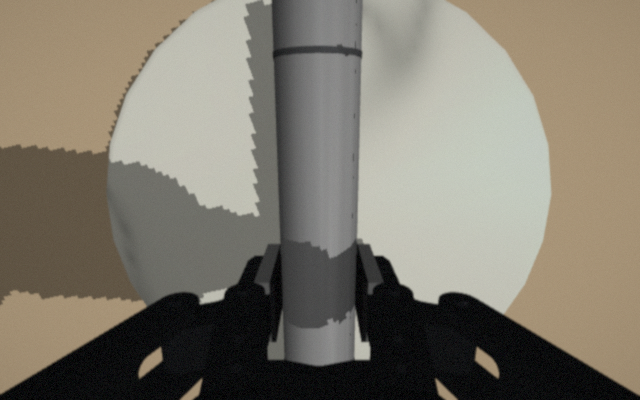

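The pin sits well between the pads (column 280–357). Lift, carry, turn.

```bash
python3 -m pendant '[[0,0,-0.2,0,0,0],[0,0,-0.5,0,0,0],[0,0,-0.73,0,0,0],[0,0,-0.73,0,0,0]]' && python3 -m pendant '[[0.1,0.33,0,0,0,0],[0.2,0.66,0,0,0,0],[0.3,1,0,0,0,0],[0.3,1,0,0,0,0]]' && python3 -m pendant '[[0.1,0.33,0,0,0,0],[0.2,0.66,0,0,0,0],[0.3,1,0,0,0,0],[0.3,1,0,0,0,0]]' && python3 -m pendant '[[0,0.2,0,0,0,0.025],[0,0.4,0,0,0,0.05],[0,0.5,0,0,0,0.075],[0,0.6,0,0,0,0.1],[0,0.67,0,0,0,0.125],[0,0.67,0,0,0,0.15],[0,0.67,0,0,0,0.18],[0,0.67,0,0,0,0.205]]' && python3 -m pendant '[[0,0,0,0,0,0],[0,0,0,0,0,0]]'
python3 -c "
from h import *
snap('wrist','w3');snap('scene','s3');s=read_state();print(s['ee_pos'],s['orientation'],s['wrist_force'])
T=R.from_quat(s['orientation']).as_matrix();print(T.round(4))
"
```

```text
time_s: 5.5
ee_pos: [0.4766, -0.3412, 0.1349]
orientation: [0.166, 0.986, -0.002, 0.003]
wrist_force: [0.9, -0.8, -3.7]
width: 0.0285
grip_force: 40.3
time_s: 6.0
ee_pos: [0.4788, -0.1792, 0.1286]
orientation: [0.164, 0.986, 0.001, -0.003]
wrist_force: [-0.2, -0.7, -3.1]
width: 0.0286
grip_force: 40.5
time_s: 6.5
ee_pos: [0.4865, -0.0244, 0.1298]
orientation: [0.164, 0.987, 0.0, -0.001]
wrist_force: [0.4, -0.8, -3.4]
width: 0.0286
grip_force: 40.9
time_s: 7.5
ee_pos: [0.52, 0.0663, 0.13]
orientation: [0.727, 0.687, -0.001, -0.0]
wrist_force: [-0.3, 0.2, -3.5]
width: 0.0286
grip_force: 41.1
time_s: 7.75
ee_pos: [0.5201, 0.0672, 0.1307]
orientation: [0.724, 0.69, -0.001, -0.0]
wrist_force: [0.8, -0.3, -2.5]
width: 0.0284
grip_force: 41.1
[0.52022356 0.06765734 0.131103  ] [ 7.24284486e-01  6.89501162e-01 -3.33683793e-04 -1.40089706e-04] [-0.47819254  0.51281037 -2.65637787]
[[ 4.920e-02  9.988e-01 -7.000e-04]
 [ 9.988e-01 -4.920e-02 -3.000e-04]
 [-3.000e-04 -7.000e-04 -1.000e+00]]
```

View pics/w3.png

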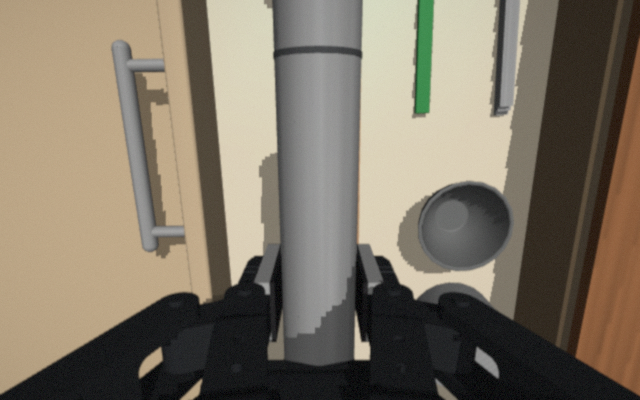

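The held pin (columns 275–360) hides the groove below. I'll step aside and up for one clear look.

```bash
python3 -m pendant '[[0,-0.2,-0.2,0,0,0],[0,-0.4,-0.5,0,0,0],[0,-0.5,-0.6,0,0,0],[0,-0.5,-0.6,0,0,0],[0,-0.5,-0.6,0,0,0],[0,-0.5,-0.6,0,0,0]]'
python3 -c "
from h import *
snap('wrist','w4');s=read_state();print(s['ee_pos'],s['orientation'])
"
```

```text
time_s: 8.6
ee_pos: [0.4452, 0.0718, 0.2202]
orientation: [0.725, 0.689, -0.001, -0.001]
wrist_force: [1.1, 0.3, -2.8]
width: 0.0281
grip_force: 41.2
[0.44519056 0.07186414 0.22023737] [ 7.24624853e-01  6.89142576e-01 -9.27968493e-04 -6.86204564e-04]
```

View pics/w4.png

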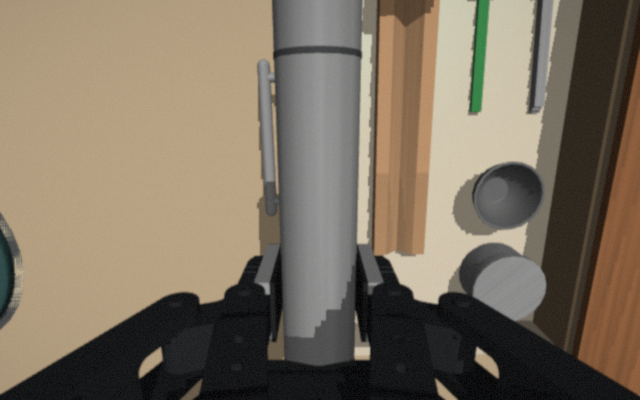

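The block shows from (376,250)/(423,252) at its open end up to (379,0)/(439,0), with the valley near column 398–409. I'll read the edges numerically.

```bash
python3 -c "
from h import *
c=load('w4');g=c['pixels'].astype(float).sum(2)
for r in (5,60,120,200,240):
    p=g[r-2:r+3].mean(0)[362:460].astype(int); print(r,' '.join(map(str,p)))
col=g[225:265,385:395].mean(1).astype(int);print(col)
"
```

```text
5 423 482 401 352 346 348 349 346 349 348 347 346 348 341 302 194 136 161 213 233 243 242 244 239 239 241 242 241 243 245 244 231 218 204 202 207 206 210 208 211 209 206 197 198 197 203 199 202 202 207 207 207 203 209 211 210 214 210 207 197 197 196 204 226 238 243 242 239 251 264 273 323 396 422 419 419 435 493 562 583 584 585 581 580 582 582 581 578 583 580 578 578 578 580 579 576 578 581
60 566 597 596 602 598 597 590 544 421 361 353 350 331 271 186 166 270 397 429 427 430 427 434 430 430 430 431 434 430 426 399 370 359 365 366 368 363 369 370 364 356 343 326 304 303 304 308 313 313 308 305 310 315 314 310 303 301 302 304 324 372 414 429 427 429 430 429 428 427 429 429 428 433 470 539 579 589 588 589 586 588 588 585 586 584 585 585 587 585 588 587 584 584 584 584 583 584 581
120 591 594 593 589 591 585 548 447 369 349 343 316 236 174 212 320 415 434 433 435 434 434 435 436 436 434 437 428 406 377 373 377 380 374 373 377 377 374 370 351 324 313 315 319 324 326 320 313 317 314 317 319 318 312 313 318 347 397 422 435 434 431 435 434 429 435 434 433 437 462 523 573 585 584 590 583 584
[... 340 characters left out ...]
 405 438 512 571 583 582 583 580 584 583 583 584 583 584 582 584 586 583 581 581 580 580 583 580 580 580 580 576 538 437 358 341 339 334 339
240 579 578 578 576 568 525 440 365 324 270 190 195 293 382 406 406 406 405 407 407 410 406 405 398 384 377 367 369 372 378 387 390 396 396 368 327 313 311 308 313 316 315 319 327 328 333 332 335 340 345 367 397 403 402 408 403 403 404 403 403 406 418 477 554 579 582 580 581 585 583 581 583 582 580 580 579 581 579 580 577 580 578 578 580 582 578 579 580 580 578 579 581 578 583 577 577 577 578
[378 380 379 378 381 380 378 381 378 380 378 382 382 380 384 381 383 380
 381 383 382 385 382 382 383 388 417 455 498 542 567 573 556 516 454 388
 343 314 292 265]
```

```bash
python3 -c "
from h import *
c=load('w4');s=read_state()
L=np.array([at(c,u,v,.027) for v,u in((5,393.7),(60,392.5),(120,390.5),(200,387.7),(240,386))])
Q=np.array([at(c,u,v,.027) for v,u in((5,425),(60,422),(120,418.5),(200,414.7),(240,412.5))])
O=np.array([at(c,u,v,.027) for v,u in((60,436),(120,432),(200,426.7),(240,424))])
print(Q[:,0]-L[:,0]);
for n,A in(('L',L),('R',Q),('O',O)):
  f=np.polyfit(A[:,1],A[:,0],1);print(n,f,np.polyval(f,.07)) ;print(A[-1])
M=(L+Q)/2;f=np.polyfit(M[:,1],M[:,0],1);print('mid',f,M)
print('open end',at(c,390,253,.027))
w=load('w3'); # pin axis offset check
for z in(.14,.142):print('pin', [at(c,u,v,.2202+.011) for u,v in ((318,50),(320,300))])
print(s['ee_pos'])
"
```

```text
[0.0263 0.0257 0.0255 0.026  0.0264]
L [0.03292837 0.50901927] 0.5113242525987468
[0.5089 0.0046 0.027 ]
R [0.0317882 0.5351674] 0.5373925777718526
[0.5353 0.0033 0.027 ]
O [0.03633766 0.54659855] 0.5491421812516746
[0.5467 0.0027 0.027 ]
mid [0.03235867 0.52209366] [[0.52895 0.21475 0.027  ]
 [0.52775 0.17145 0.027  ]
 [0.52595 0.1204  0.027  ]
 [0.5237  0.04515 0.027  ]
 [0.5221  0.00395 0.027  ]]
open end [ 0.5129 -0.0095  0.027 ]
pin [array([0.4496, 0.1562, 0.2312]), array([0.4456, 0.0611, 0.2312])]
pin [array([0.4496, 0.1562, 0.2312]), array([0.4456, 0.0611, 0.2312])]
[0.44519056 0.07186414 0.22023737]
```

```bash
python3 -m pendant '[[0.026,0.3,0,0,0,-0.002],[0.026,0.52,0.2,0,0,-0.002],[0.026,0.52,0.5,0,0,-0.002],[0.026,0.52,0.8,0,0,-0.002],[0.026,0.52,1,0,0,-0.002],[0.026,0.52,1,0,0,-0.002]]' && python3 -m pendant '[[0,0,0.1,0,0,0],[0,0,0.15,0,0,0],[0,0,0.2,0,0,0],[0,0,0.2,0,0,0],[0,0,0.2,0,0,0]]'
python3 -c "
from h import *
snap('scene','s5');s=read_state();print(s['ee_pos'],s['orientation'],s['wrist_force'])
print('want x',0.5221+.0324*s['ee_pos'][1]-.0009)
"
```

```text
time_s: 9.4
ee_pos: [0.5202, 0.0716, 0.0675]
orientation: [0.72, 0.694, -0.003, -0.003]
wrist_force: [-0.5, -0.4, -2.5]
width: 0.0284
grip_force: 41.1
time_s: 10.02
ee_pos: [0.5239, 0.072, 0.042]
orientation: [0.72, 0.694, 0.0, 0.0]
wrist_force: [-0.4, -0.3, -3.2]
width: 0.0285
grip_force: 41.3
[0.52397653 0.07202598 0.04205654] [7.20301567e-01 6.93660878e-01 3.89460724e-04 2.96694388e-04] [ 0.04018467 -0.81698072 -3.32898782]
want x 0.5235336417096027
```

```bash
python3 -m pendant '[[0,0,0.03,0,0,0],[0,0,0.06,0,0,0],[0,0,0.09,0,0,0],[0,0,0.1,0,0,0],[0,0,0.1,0,0,0]]' && python3 -m pendant '[[0,0,0.01,0,0,0],[0,0,0.01,0,0,0],[0,0,0.01,0,0,0]]'
```

```text
time_s: 10.7
ee_pos: [0.5233, 0.072, 0.0268]
orientation: [0.72, 0.694, -0.0, -0.0]
wrist_force: [-3.4, -0.5, 2.9]
width: 0.0287
grip_force: 45.1
time_s: 11.08
ee_pos: [0.5233, 0.0719, 0.0267]
orientation: [0.72, 0.694, -0.0, -0.0]
wrist_force: [-6.8, -0.7, 14.6]
width: 0.0284
grip_force: 51.2
```

Contact in the V. Release so the pin self-seats, then look.

```bash
python3 -m pendant '[[0,0,-0.01,0,0,0],[0,0,-0.01,0,0,0],[0,0,-0.01,0,0,0],[0,0,-0.01,0,0,0],[0,0,-0.01,0,0,0]]' -0.05; python3 -c "
from h import *
snap('scene','s6');snap('wrist','w6');a=cv2.imread('pics/w6.png');b=cv2.resize(cv2.imread('pics/s6.png')[160:260,310:470],None,fx=2.5,fy=2.5,interpolation=2)
o=np.zeros((510,800,3),np.uint8);a=cv2.resize(a,(400,250));o[:250,:400]=a;o[:250,400:]=b;o[250:510]=cv2.resize(cv2.imread('pics/side.png') if 0 else cv2.imread('pics/w6.png')[0:208],(800,260));cv2.imwrite('pics/v6.png',o)
s=read_state();print(s['ee_pos'],s['wrist_force'])"
```

```text
time_s: 11.7
ee_pos: [0.5235, 0.072, 0.0263]
orientation: [0.72, 0.694, -0.0, -0.0]
wrist_force: [0.3, -0.6, -0.4]
width: 0.0403
grip_force: 0.0
[0.52347479 0.0719397  0.02639736] [ 0.25706813  0.6601621  -0.10417418]
```

View pics/v6.png

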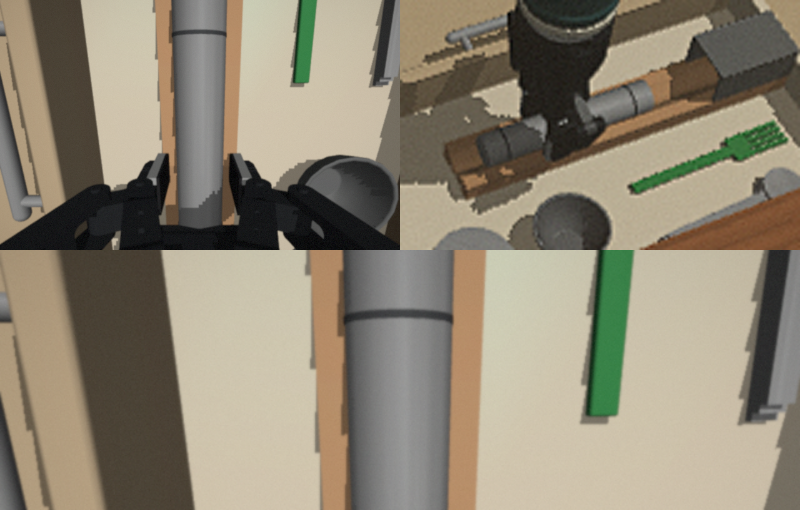

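The pin lies straight in the groove, with even block margins on both sides. I'll measure its line relative to the fingers to regrip without side load.

```bash
python3 -c "
from h import *
c=load('w6');o=load('w2')
for r in (80,120,160):
  p=c['pixels'].astype(float).sum(2)[r-2:r+3].mean(0).astype(int);print(r,p[262:300],p[340:378])
  p=o['pixels'].astype(float).sum(2)[r-2:r+3].mean(0).astype(int);print('w2',r,p[262:300],p[340:378])
print(at(c,318,100,.0352)-at(c,319,100,.0352))
"
```

```text
80 [426 425 428 429 427 424 425 421 425 426 426 423 387 284 222 192 194 205
 219 238 255 271 283 287 294 300 305 310 317 322 328 334 343 350 357 359
 366 377] [408 408 400 396 391 380 378 373 370 372 366 368 362 360 356 342 331 316
 300 290 288 342 409 430 427 429 429 431 427 427 430 431 426 430 425 427
 427 427]
w2 80 [330 330 330 332 336 332 331 334 330 331 328 305 240 173 162 163 171 185
 191 203 209 219 221 228 235 243 253 264 273 277 284 290 295 306 309 315
 318 326] [405 398 397 391 394 390 388 390 388 389 394 389 386 381 367 359 353 345
 331 326 387 486 516 516 516 515 508 507 507 504 503 502 501 499 498 497
 492 491]
120 [430 431 430 431 428 431 434 434 431 433 427 387 295 252 247 234 206 196
 210 214 227 248 268 283 289 298 302 308 311 320 323 337 340 343 353 362
 364 371] [413 410 401 399 388 381 378 375 374 372 370 368 365 359 347 334 319 307
 287 284 341 411 431 430 433 431 430 432 428 430 430 428 428 431 428 431
 433 430]
w2 120 [334 332 333 330 328 330 331 326 328 328 329 331 326 289 201 156 160 175
 182 197 205 212 217 225 228 239 251 258 263 274 280 291 294 308 309 316
 318 324] [409 404 398 395 390 393 392 395 397 395 391 390 380 371 353 352 346 333
 330 394 496 528 532 531 530 533 533 533 536 537 534 533 534 539 538 538
 544 541]
160 [428 426 428 428 429 429 430 428 431 432 427 424 425 422 388 296 243 214
 203 210 220 237 251 272 280 291 298 304 311 317 329 333 335 341 350 354
 362 365] [415 406 398 390 385 378 377 372 374 372 368 363 361 348 337 319 302 293
 287 343 409 429 431 431 428 431 429 431 428 433 430 431 433 435 429 428
 430 431]
w2 160 [330 329 329 327 329 329 332 329 330 330 326 329 331 323 302 234 184 161
 172 183 193 202 209 217 226 236 246 252 258 265 273 284 295 299 309 313
 320 323] [407 401 397 395 391 391 396 394 394 395 388 380 351 317 342 348 337 328
 398 521 562 569 566 568 563 568 568 566 566 568 571 567 570 569 568 570
 569 570]
[-0.0004  0.      0.    ]
```

Centred within 0.5 mm. Regrip gently and slide up to just short of the mouth's earliest buffer point.

```bash
python3 -m pendant '[[0,0,0,0,0,0],[0,0,0,0,0,0],[0,0,0,0,0,0],[0,0,0,0,0,0],[0,0,0,0,0,0]]' -1 25 && python3 -m pendant '[[0.03,0,0,0,0,0],[0.08,0,0,0,0,0],[0.13,-0.001,0,0,0,0],[0.18,-0.001,0,0,0,0],[0.23,-0.001,0,0,0,0],[0.28,-0.001,0,0,0,0],[0.33,-0.002,0,0,0,0],[0.37,-0.002,0,0,0,0]]' && python3 -m pendant '[[0.01,0,0,0,0,0],[0.02,0,0,0,0,0],[0.03,0,0,0,0,0],[0.04,0,0,0,0,0]]'
```

```text
time_s: 12.42
ee_pos: [0.5239, 0.072, 0.0268]
orientation: [0.72, 0.694, 0.0, 0.0]
wrist_force: [0.4, 0.2, 1.1]
width: 0.029
grip_force: 27.5
time_s: 13.42
ee_pos: [0.5257, 0.1279, 0.0268]
orientation: [0.72, 0.694, 0.0, 0.0]
wrist_force: [1.6, -4.9, 3.6]
width: 0.0288
grip_force: 28.6
time_s: 13.92
ee_pos: [0.5258, 0.1333, 0.0267]
orientation: [0.72, 0.694, -0.0, 0.0]
wrist_force: [1.9, -5.6, 4.3]
width: 0.0288
grip_force: 28.5
```

```bash
cat > gate.py <<'E'
from workcell import *
import sys
f=[]
for _ in range(3): f.append(read_state()['wrist_force'][1]); camera('wrist')
m=sum(f)/3; s=read_state(); print(s['ee_pos'].round(4),'Fy',round(m,2),[round(float(x),1) for x in f],'F',s['wrist_force'].round(1),s['time_s'])
sys.exit(1 if m<-7.5 else 0)
E
python3 gate.py && python3 -m pendant '[[0.007,0,0,0,0,0],[0.014,0,0,0,0,0],[0.02,0,0,0,0,0]]' >/dev/null && python3 gate.py && python3 -m pendant '[[0.007,0,0,0,0,0],[0.014,0,0,0,0,0],[0.02,0,0,0,0,0]]' >/dev/null && python3 gate.py && python3 -m pendant '[[0.007,0,0,0,0,0],[0.014,0,0,0,0,0],[0.02,0,0,0,0,0]]' >/dev/null && python3 gate.py
```

```text
[0.5259 0.1335 0.0268] Fy -5.12 [-5.6, -4.9, -4.8] F [ 1.2 -5.   3.7] 14.075
[0.5259 0.1363 0.0267] Fy -5.7 [-6.4, -4.9, -5.8] F [ 2.  -6.   3.4] 14.6
[0.5261 0.1393 0.0268] Fy -5.93 [-5.8, -6.1, -5.9] F [ 0.8 -5.1  4.7] 15.125
[0.5262 0.1423 0.0268] Fy -5.43 [-5.5, -5.6, -5.3] F [ 1.3 -5.2  4. ] 15.65
```

```bash
python3 -m pendant '[[0.007,0,0,0,0,0],[0.014,0,0,0,0,0],[0.02,0,0,0,0,0]]' >/dev/null && python3 gate.py && python3 -m pendant '[[0.007,0,0,0,0,0],[0.014,0,0,0,0,0],[0.02,0,0,0,0,0]]' >/dev/null && python3 gate.py && python3 -m pendant '[[0.007,0,0,0,0,0],[0.014,0,0,0,0,0],[0.02,0,0,0,0,0]]' >/dev/null && python3 gate.py && python3 -m pendant '[[0.007,0,0,0,0,0],[0.014,0,0,0,0,0],[0.02,0,0,0,0,0]]' >/dev/null && python3 gate.py && python3 -m pendant '[[0.007,0,0,0,0,0],[0.014,0,0,0,0,0],[0.02,0,0,0,0,0]]' >/dev/null && python3 gate.py && python3 -m pendant '[[0.007,0,0,0,0,0],[0.014,0,0,0,0,0],[0.02,0,0,0,0,0]]' >/dev/null && python3 gate.py && python3 -m pendant '[[0.007,0,0,0,0,0],[0.014,0,0,0,0,0],[0.02,0,0,0,0,0]]' >/dev/null && python3 gate.py && python3 -m pendant '[[0.007,0,0,0,0,0],[0.014,0,0,0,0,0],[0.02,0,0,0,0,0]]' >/dev/null && python3 gate.py
```

```text
[0.5262 0.1452 0.0267] Fy -5.65 [-6.3, -5.5, -5.2] F [ 1.8 -5.4  4.1] 16.175
[0.5263 0.1482 0.0267] Fy -6.02 [-6.9, -5.6, -5.6] F [ 1.5 -5.7  3.9] 16.7
[0.5264 0.1502 0.0267] Fy -9.6 [-10.3, -9.0, -9.5] F [ 0.9 -9.2  5.3] 17.225
```

The force rose by 4 N: that is the buffer. A touch more, hold, then let go.

```bash
python3 -m pendant '[[0.004,0,0,0,0,0],[0.004,0,0,0,0,0],[0.004,0,0,0,0,0],[0.004,0,0,0,0,0]]'; python3 gate.py; python3 -m pendant '[[0,0,0,0,0,0],[0,0,0,0,0,0],[0,0,0,0,0,0],[0,0,0,0,0,0]]' -0.05; python3 -m pendant '[[0,0,-0.1,0,0,0],[0,0,-0.3,0,0,0],[0,0,-0.6,0,0,0],[0,0,-0.8,0,0,0],[0,0,-0.8,0,0,0],[0,0,-0.8,0,0,0]]'
python3 -c "
from h import *
c=snap('wrist','w8');d=snap('scene','s8')
b=cv2.resize(d['pixels'][150:270,310:510,::-1],None,fx=2,fy=2,interpolation=2)
o=np.zeros((400,800,3),np.uint8);o[:240,400:]=b;o[:250,:400]=cv2.resize(c['pixels'][:,:,::-1],(400,250))
cv2.imwrite('pics/v8.png',o)"
```

```text
time_s: 17.73
ee_pos: [0.5264, 0.1505, 0.0267]
orientation: [0.72, 0.694, -0.001, 0.001]
wrist_force: [2.0, -10.3, 5.4]
width: 0.0292
grip_force: 29.4
[0.5264 0.1505 0.0267] Fy -10.71 [-10.3, -11.3, -10.6] F [  2.  -10.2   5.5] 17.875
time_s: 18.38
ee_pos: [0.526, 0.1524, 0.0263]
orientation: [0.72, 0.694, -0.0, -0.0]
wrist_force: [-0.2, 0.0, -0.8]
width: 0.0404
grip_force: 0.0
time_s: 19.12
ee_pos: [0.5259, 0.152, 0.1464]
orientation: [0.72, 0.694, -0.0, -0.0]
wrist_force: [0.7, -1.1, 0.1]
width: 0.0406
grip_force: 0.0
```

All ten pictures are used, so I'll check the pin numerically in the last wrist image.

```bash
python3 -c "
from h import *
c=load('w8');g=c['pixels'].astype(float).sum(2)
print('axis px expected',px(c,[[.5221+.0324*y,y,.0352] for y in (.10,.15,.20,.225)]), 'end of hood mouth')
for r in (150,200,240,280):
  p=g[r-1:r+2].mean(0).astype(int);print(r,p[270:372:2])
"
```

```text
axis px expected [[320.  264.4]
 [319.7 201.4]
 [319.3 131.8]
 [319.1  94.2]] end of hood mouth
150 [601 602 605 605 604 582 406 391 445 448 440 442 398 255 233 239 295 324
 347 373 393 409 428 437 445 456 459 446 447 442 424 399 386 366 324 370
 442 444 448 441 449 464 583 606 612 607 601 606 605 604 607]
200 [599 606 604 601 599 593 433 364 406 442 443 436 437 432 296 226 279 311
 335 366 383 401 422 428 434 441 446 443 449 436 414 387 374 345 302 402
 443 440 442 440 442 506 596 601 598 602 603 603 603 601 599]
240 [597 599 597 597 601 597 597 561 393 432 443 443 443 440 343 240 267 318
 340 359 386 407 421 426 432 430 438 439 443 425 404 378 361 323 290 426
 446 442 443 442 452 568 599 595 596 598 598 593 596 595 601]
280 [143 548 596 598 598 599 595 589 409 387 446 444 441 443 437 404 305 267
 296 305 301 253 253 247 252 253 253 253 249 248 289 343 333 404 440 442
 441 445 444 438 479 588 596 598 596 596 597 589 284  23  28]
```

The pin lies centred in the groove (columns 298–339 around 319), its trailing end near row 270, which matches the seated position.

```bash
python3 -c "
from workcell import *
print(hand_in())"
```

```text
the job is handed in; nothing more can be done
None
```

The steel pin is in the V-groove, let go, and should be resting against the buffer. I pressed it in gently (about 5 N) and handed the job in at about 19 s; no verdict was returned.

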